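# Refit the dimmer knob and turn the picture lamp up

### The arm

A 6-joint arm with a two-finger parallel gripper is mounted at the origin on the work surface. World frame = base frame: x ahead of the robot, y to its left, z up, the work surface at z = 0. Lengths are in mm, angles in rad, forces in N, time in s.
With the tool pointing down it reaches from about 350 to 775 mm from the base axis. Payload 7.3 kg.
Tool frame: the origin (TCP) lies at the very end of the fingers, on their centre line; the grasp point (between the pads) lies bot.grasp_offset behind it (bot.grasp_offset is the distance from the TCP to the grasp point, in mm); z points along the fingers, y is the line along which they close (so a half turn about z gives the same grasp; the last joint's range is limited). The gripper opens to 92 mm and grips with 3 to 60 N. Pads are 19 mm wide; open, the fingers measure 130 mm over their backs; the gripper's body (75 mm by 190 mm) begins 47 mm behind the grasp point.
Start: joints at [-1.247, 0.342, 1.524, -0, 1.275, -0.146], TCP at [237.697, -468.132, 202.441] pointing down, gripper open.
Joint ranges: [-2.53, 2.53], [-0.77, 2.02], [0.04, 2.7], [-1, 4.14], [0.28, 2.66], [-3.11, 3.11]. Speed limits (rad/s): [2.57, 2.57, 3.14, 3.14, 3.14, 3.14].

### API

Orientations are given as [roll, pitch, yaw] about the fixed x, y, z axes, in that order (R = Rz(yaw) Ry(pitch) Rx(roll)).
In Python, from plant import bot gives the robot as it stands. The module is installed in compiled form; this text tells all that it offers.
- The arm moves only by the shell command python3 -m handwheel 'ROWS'. ROWS is JSON, a list of rows, each an object of numbers: "claw": the finger opening in mm, from 0 to 91.8; "dx", "dy", "dz": the shift along the tool's x, y, z in mm; "rx", "ry", "rz": the turn, a rotation vector about the tool's x, y, z in rad. A call has 1 to 10 rows; each row shifts and turns the commanded pose from where the row before left it, along the tool's axes as they then stand; what a row does not reach is not made up. A row lasts 1/10 s, in which the tool goes at most 50 mm and 8.59 degrees, less where a joint would pass 70% of its speed; a pose out of reach is approached as far as the arm can. A call is refused whole if a number of a shift passes 50 or a number of a turn 0.15, either way. A call with a gripper value outside its range is refused whole. The fingers move at their own pace and stop on an object; the grip force is fixed at half the most. Time passes only in rows, so rows that do not move let the fingers close. It gives the time, the measured TCP pose, the force and the opening at its end, in the units of the state.
- bot.get_obs(): the state, without advancing time (a new reading comes with each control period).
- bot.capture(name): name is "side" or "top" or "wrist"; returns a dict with "frame" (480x640x3 uint8, red, green, blue), "camera_matrix" (3x3 intrinsics, pixels), "view" (4x4, takes a point from world to camera coordinates); the wrist camera has in their place "mount" (4x4, takes a point from camera to tool coordinates, whose origin is the TCP and whose axes are the flange's). Camera axes: x right, y down, z forward; pixel columns grow to the right and rows downward; lengths in mm; the calibration is good to about 2 mm. The wrist camera is an equidistant fisheye: a pixel r from the principal point sees the ray r / f radians off the axis. A picture is of the moment at which its call begins: read the wrist's pose just before it. There is no depth.
- bot.close_job(): hands the job in, once; it reports no verdict.
The state is a dict: "time": time; "joint_positions": joint angles; "dq": joint speeds; "tau": joint torques, N m; "tool_pos": TCP position; "tcp_rot": TCP orientation; "contact_force": force on the tool from outside, world axes, zero at the start; "moment": the same for the moment, N m; "grip_width": finger opening in mm.
Only numpy, scipy, OpenCV 4.12 (cv2) and the standard library are available. Lean on these libraries where they do the work, as an engineer would, in place of code of your own. Each camera call takes 0.05 s, during which the arm holds its last target. There are 200 camera calls.

### The job

The picture lamp's dimmer knob has been left standing in the finger hole of the oak tray. Put its tapered shank back into the dimmer's spindle with the knob's drive slot fully down over the two dogs, find the dogs by feel without forcing anything, and press it fully home with about 10 N (never more than 25 N). Then turn the knob clockwise until you feel its stop, full brightness, without straining against it, and let go, leaving the tray, decanter, tumbler and bottle opener where they are.

Things in the scene. Friction and masses are not known exactly. Their poses are not given: they have to be found in the camera images.
- knob: Loose brass knob, 0.12 kg. Origin on its axis in the plane of the skirt's underside, z up. Skirt z 0 to 6 mm and flange z 6 to 11 mm, both 48 mm diameter. A straight drive slot, 9 mm wide, 6 mm deep, runs right across the skirt's underside along x, open at both rims; a half turn makes no difference. Starts upright, shank down in the tray's finger hole, skirt resting on the tray.
- bar (a point): Middle of the knob's wing bar, 30 mm above the knob's origin. The bar, 12 mm wide (y), 44 mm long (x), z 11 to 41 mm, is what to hold and turn the knob by; it lies exactly over the slot.
- shank_tip (a point): Lower end of the knob's steel tapered shank, 24 mm below the knob's origin. Shank diameter 24 mm at the skirt, 14 mm at the tip.
- dimmer: Grey housing fixed to the ledge, 120 (x) by 100 (y) by 44 mm high; origin at the centre of its underside, z up. In its top a steel spindle (52 mm disc, face 50 mm above the ledge) turns about the vertical with about 0.08 N m of friction and stays where left. Two opposite dogs stand 5 mm up from the face, 6 mm wide, 16 to 24 mm from the axis. A slot not over the dogs leaves the knob 5 mm too high.
- seat (a point): On the spindle axis in the plane of the spindle's face; fixed to the housing, with its axes (does not turn). The knob's origin is here when home. Below it the tapered bore: 25.4 mm diameter at the mouth, the shank's taper, 27 mm deep. Slot play over the dogs is 1.5 mm each side, about 0.08 rad.
- full_mark (a point): Small mark on the housing's top, 45 mm from the spindle axis along the housing's +x. At full brightness (clockwise stop seen from above) the line through both dogs points at it. The off stop is 1.5 rad anticlockwise of that. The spindle starts between the off stop and 1.0 rad clockwise of it, angle not reported: see or feel it. Rubbing anticlockwise carries it at most to the off stop.
- tray: Loose oak tray in the shape of a cheeseboard, 0.75 kg, top 28 mm above the ledge. Origin on the ledge under the centre of the finger hole (32 mm diameter, right through) in its handle, 75 by 64 mm, x -37 to 37 mm; the board, 180 by 140 mm, spans x 37 to 217 mm.
- decanter: Empty lidded glass decanter, 96 mm diameter, 250 mm high; origin at the centre of its underside. Leave alone.
- tumbler: Charcoal ceramic tumbler, 78 mm diameter, 95 mm high; origin at the centre of its underside. Leave alone.
- opener: Flat stainless bottle opener, about 120 mm long and 5 mm thick, lying on the tray's board; origin on its underside near the middle. Leave alone.
Not all that is in view belongs to the job. Several things have the shape of the knob; the one meant has the colours described above.

How it is judged (in metres and radians):
On the way, in this order (a step that is already met when the one before it is completed fails the run):
1. the knob is lifted clear of the tray (z of knob in the frame of tray above 0.06 m), for 0.1 s.
2. the knob sits home in the spindle, slot over the dogs, and is pressed with more than 6 N (z of knob in the frame of seat below 0.002 m and horizontal distance between knob and seat below 0.003 m and angle between knob's own z axis and vertical below 0.06 rad and contact force between knob and dimmer above 6 N), for 0.3 s.
At the end, for the whole second after the job is handed in: The knob is home in the spindle (its origin less than 2 mm above and within 3 mm sideways of the seat, upright within 0.06 rad), turned to the clockwise stop (bar within 0.2 rad of the housing's x axis), released and at rest (z of knob in the frame of seat below 0.002 m and horizontal distance between knob and seat below 0.003 m and angle between knob's own z axis and vertical below 0.06 rad and angle between the x axis of knob and the x axis of dimmer, either way round below 0.2 rad and linear speed of knob below 0.01 m/s and angular speed of knob below 0.1 rad/s); the robot touches nothing.
It fails at once if the knob is forced against the dimmer with more than 35 N of contact force (contact force between knob and dimmer above 35 N).
It fails at once if the tray is shifted more than 30 mm (distance of tray from where it was at the start of the episode above 0.03 m).
It fails at once if the decanter is moved more than 20 mm or tipped (distance of decanter from where it was at the start of the episode above 0.02 m or angle between decanter's own z axis and vertical above 0.3 rad).
It fails at once if the tumbler is moved more than 20 mm or tipped (distance of tumbler from where it was at the start of the episode above 0.02 m or angle between tumbler's own z axis and vertical above 0.3 rad).
It fails at once if the opener is moved more than 40 mm or tipped (distance of opener from where it was at the start of the episode above 0.04 m or angle between opener's own z axis and vertical above 0.3 rad).
It also fails if it takes over 72 s, if anything falls off the work surface, if the arm or the gripper's body presses on something with over 40 N, if the wrist force passes 120 N, or if a joint passes its speed limit or range.

## Working session

There is one attempt and no reset: what is moved stays moved. The work goes in short steps, Python scripts to look and compute and a shell command to move; the robot and the scene stay as the last step left them, time stands still between calls to the robot, and variables do not carry over. Pictures are saved under pics/ and viewed, on a budget of 10 in all, crops included, one or two more only if the job needs it, and the job is handed in when it is done.

```bash
mkdir -p pics; python3 - <<'E'
from plant import bot
import cv2,json,numpy as np
o=bot.get_obs();print(o, bot.grasp_offset)
for n in("side","top","wrist"):
    c=bot.capture(n);cv2.imwrite(f"pics/{n}0.png",c["frame"][:,:,::-1])
    print(n,{k:np.round(v,4).tolist() for k,v in c.items() if k!="frame"})
E
```

```text
{'time': 0.0, 'joint_positions': array([-1.24700601e+00,  3.42729458e-01,  1.52499948e+00, -2.50488518e-05,
        1.27541730e+00, -1.45960697e-01]), 'dq': array([ 6.52946031e-04,  2.89315929e-06,  1.25257780e-03, -1.09143876e-04,
       -7.05974770e-04,  6.33260829e-04]), 'tau': array([ 4.54001420e-04, -4.31236982e+01, -2.44220191e+01,  7.16251647e-02,
        5.60610322e-02, -1.18129392e-04]), 'tool_pos': array([ 237.53690315, -467.6916694 ,  201.74762879]), 'tcp_rot': array([-3.14005211e+00, -2.02258721e-04,  4.69758172e-01]), 'contact_force': array([-0.14403423, -0.18668872, -0.45489572]), 'moment': array([-0.00439917, -0.0104791 , -0.00463913]), 'grip_width': 91.78425000122655} 18.8
side {'camera_matrix': [[455.4171, 0.0, 325.5771], [0.0, 455.4171, 240.7411], [0.0, 0.0, 1.0]], 'view': [[-0.8538, -0.5205, -0.0085, 519.5565], [-0.3317, 0.5565, -0.7618, 164.4788], [0.4012, -0.6476, -0.6478, 757.8871], [0.0, 0.0, 0.0, 1.0]]}
top {'camera_matrix': [[444.1157, 0.0, 322.6946], [0.0, 444.1157, 240.6712], [0.0, 0.0, 1.0]], 'view': [[0.0279, -0.9994, -0.0214, 113.3056], [-0.9951, -0.0257, -0.095, 546.5098], [0.0944, 0.024, -0.9952, 1095.6709], [0.0, 0.0, 0.0, 1.0]]}
wrist {'camera_matrix': [[371.6483, 0.0, 317.098], [0.0, 371.6483, 232.8291], [0.0, 0.0, 1.0]], 'mount': [[0.0007, -0.9653, -0.2612, 69.681], [1.0, 0.0002, 0.0018, 0.2516], [-0.0016, -0.2612, 0.9653, -181.6711], [0.0, 0.0, 0.0, 1.0]]}
```

View pics/top0.png

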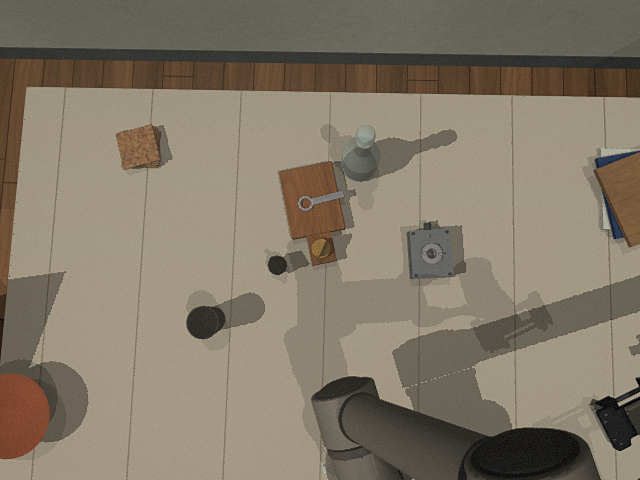

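View pics/side0.png

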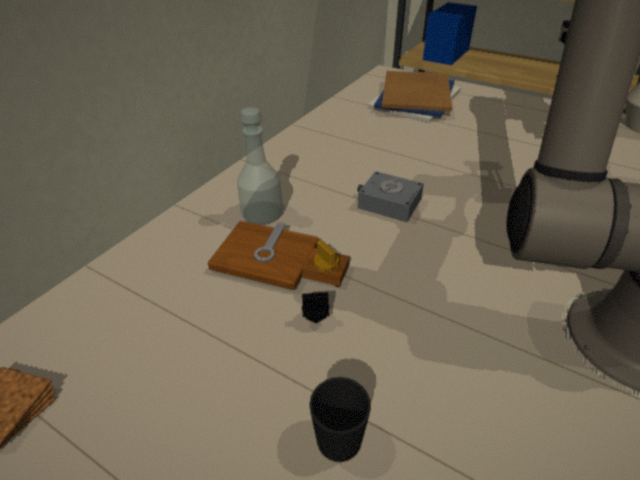

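Top view: the brass knob is at (321,248), in the tray's handle. The lookalike is a black knob-shaped thing at (277,265). The tumbler is at (206,322), the dimmer at (432,253), the decanter at (360,160) and the opener at (310,202). I choose the brass one and check it in a close crop.

```bash
cat > h.py <<'E'
from plant import bot
import numpy as np,cv2
from scipy.spatial.transform import Rotation as R
def hit(c,u,v,z):
    K,V=c["camera_matrix"],c["view"]; d=V[:3,:3].T@np.linalg.solve(K,[u,v,1]); o=-V[:3,:3].T@V[:3,3]
    return o+d*(z-o[2])/d[2]
def pose():
    o=bot.get_obs(); return o,R.from_euler('xyz',o["tcp_rot"]).as_matrix(),o["tool_pos"]
def whit(c,u,v,z,Rt,t):
    K=c["camera_matrix"];M=c["mount"];x=np.array([u-K[0,2],v-K[1,2]])
    r=np.linalg.norm(x);th=r/K[0,0];d=np.r_[x/max(r,1e-9)*np.sin(th),np.cos(th)]
    d=Rt@M[:3,:3]@d;o=t+Rt@M[:3,3];return o+d*(z-o[2])/d[2]
def wproj(c,p,Rt,t):
    K=c["camera_matrix"];M=c["mount"];q=M[:3,:3].T@(Rt.T@(np.array(p)-t)-M[:3,3])
    th=np.arctan2(np.hypot(q[0],q[1]),q[2]);n=q[:2]/np.hypot(q[0],q[1]);return n*th*K[0,0]+K[:2,2]
def proj(c,p):
    q=c["view"][:3,:3]@np.array(p)+c["view"][:3,3];q=c["camera_matrix"]@q;return q[:2]/q[2]
E
python3 - <<'E'
from h import *
c=bot.capture("top");f=c["frame"][:,:,::-1]
a=cv2.resize(f[205:285,260:350],None,fx=4.4,fy=4.4,interpolation=2);b=cv2.resize(f[213:293,388:478],None,fx=4.4,fy=4.4,interpolation=2)
cv2.imwrite("pics/crop1.png",np.hstack([a,b]));print(a.shape)
print("knob",hit(c,321,248,50),"dim",hit(c,432,253,50),"dec",hit(c,360,165,100),"tum",hit(c,205,322,95))
E
```

```text
(352, 396, 3)
knob [522.79864748 131.08688278  50.        ] dim [ 517.6304323  -142.02952035   50.        ] dec [720.93331314  41.81701048 100.        ] tum [337.98262242 397.22936782  95.        ]
```

View pics/crop1.png

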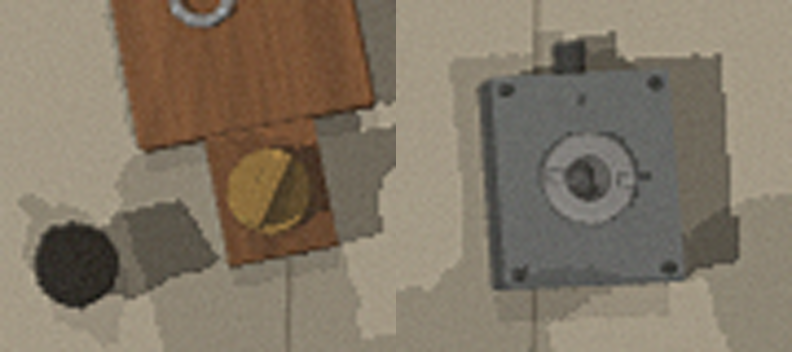

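Crop: the chosen knob is brass and stands in the tray handle (crop 270,190); the black one is a decoy. On the dimmer, the spindle is at crop (588,178), the dogs appear to lie left and right (552 and 624), and the full mark is at (580,98), towards world +x. I'll go above the dimmer for a close look on the way to the knob.

```bash
python3 -m handwheel '[{"dx":39.7,"dy":-16.4},{"dx":39.7,"dy":-16.4},{"dx":39.7,"dy":-16.4},{"dx":39.7,"dy":-16.4},{"dx":39.7,"dy":-16.4},{"dx":39.7,"dy":-16.4},{"dx":39.7,"dy":-16.4},{"dx":39.7,"dy":-16.4},{"dx":39.7,"dy":-16.4},{"dx":39.7,"dy":-16.4}]'; python3 -m handwheel '[{},{}]'
python3 - <<'E'
from h import *
o,Rt,t=pose();c=bot.capture("wrist");np.savez("w1.npz",Rt=Rt,t=t,K=c["camera_matrix"],M=c["mount"]);print(o["time"],t,o["tcp_rot"],wproj(c,[518,-142,50],Rt,t))
cv2.imwrite("pics/w1.png",c["frame"][:,:,::-1])
f=c["frame"][:,:,::-1]; u,v=wproj(c,[518,-142,50],Rt,t).astype(int);print(u,v)
cv2.imwrite("pics/w1c.png",cv2.resize(f[max(v-90,0):v+90,u-110:u+110],(733,600),interpolation=2))
E
```

```text
0.2 [ 237.59767975 -467.87058805  201.99651825] [-3.14068738e+00 -1.43967712e-04  4.69774576e-01] [ 166.83933796 -136.8744196 ]
166 -136invalid input at $[0]: expected keys claw, dx, dy, dz, rx, ry, rz
invalid input at $[0]: expected keys claw, dx, dy, dz, rx, ry, rz
```

View pics/w1c.png

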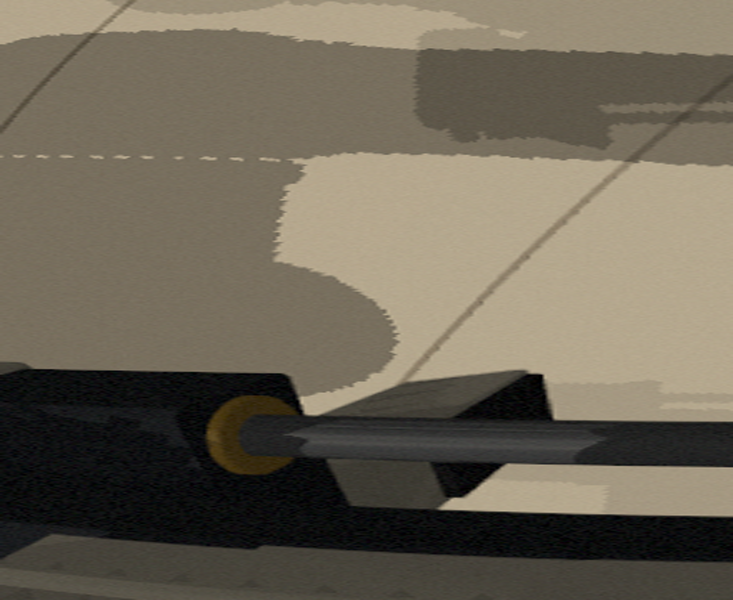

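The moves were refused because every key is required, so the arm did not move and this picture shows only bare ledge with the gripper at the bottom. I'll repeat the move with full rows, keeping the target about 70 mm ahead of the fingers.

```bash
python3 -m handwheel '[{"claw":91,"dx":32.8,"dy":-16.4,"dz":0,"rx":0,"ry":0,"rz":0},{"claw":91,"dx":32.8,"dy":-16.4,"dz":0,"rx":0,"ry":0,"rz":0},{"claw":91,"dx":32.8,"dy":-16.4,"dz":0,"rx":0,"ry":0,"rz":0},{"claw":91,"dx":32.8,"dy":-16.4,"dz":0,"rx":0,"ry":0,"rz":0},{"claw":91,"dx":32.8,"dy":-16.4,"dz":0,"rx":0,"ry":0,"rz":0},{"claw":91,"dx":32.8,"dy":-16.4,"dz":0,"rx":0,"ry":0,"rz":0},{"claw":91,"dx":32.8,"dy":-16.4,"dz":0,"rx":0,"ry":0,"rz":0},{"claw":91,"dx":32.8,"dy":-16.4,"dz":0,"rx":0,"ry":0,"rz":0},{"claw":91,"dx":32.8,"dy":-16.4,"dz":0,"rx":0,"ry":0,"rz":0},{"claw":91,"dx":32.8,"dy":-16.4,"dz":0,"rx":0,"ry":0,"rz":0}]'; python3 -m handwheel '[{"claw":91,"dx":0,"dy":0,"dz":0,"rx":0,"ry":0,"rz":0},{"claw":91,"dx":0,"dy":0,"dz":0,"rx":0,"ry":0,"rz":0}]'
python3 - <<'E'
from h import *
o,Rt,t=pose();c=bot.capture("wrist");np.savez("w1.npz",Rt=Rt,t=t,camera_matrix=c["camera_matrix"],mount=c["mount"])
f=c["frame"][:,:,::-1]; u,v=wproj(c,[518,-142,50],Rt,t).astype(int);print(o["time"],t,o["tcp_rot"],u,v)
cv2.imwrite("pics/w1.png",f)
x0,y0=max(u-90,0),max(v-80,0);k=f[y0:y0+150,x0:x0+190];print(x0,y0)
cv2.imwrite("pics/w1d.png",cv2.resize(k,None,fx=4,fy=4,interpolation=2))
E
```

```text
time: 1.25
tool_pos: [456.6, -172.1, 202.5]
tcp_rot: [3.141, -0.0, 0.47]
contact_force: [0.5, -0.1, -0.0]
grip_width: 91.2
time: 1.45
tool_pos: [456.0, -172.9, 202.2]
tcp_rot: [-3.142, 0.001, 0.472]
contact_force: [-0.7, -0.1, 0.2]
grip_width: 91.1
1.45 [ 455.9796421  -172.94468266  202.23670394] [-3.14156012e+00  5.68969260e-04  4.71862070e-01] 316 134
226 54
```

View pics/w1d.png

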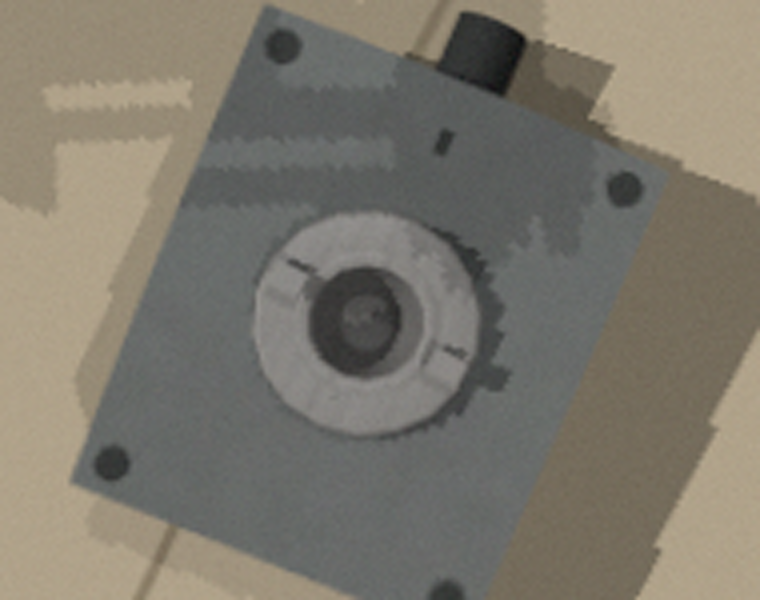

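Close view: the spindle disc is centred at crop (367,323), the full mark is at (444,142), and the dogs are at about (285,285) and (442,366).

```bash
python3 - <<'E'
from h import *
d=np.load("w1.npz");g=lambda x,y,z:whit(d,226+x/4,54+y/4,z,d["Rt"],d["t"])
s=g(367,323,50);m=g(444,142,44);a=g(285,285,55);b=g(442,366,55)
for p in(s,m,a,b):print(p.round(1))
c4=[g(283,46,44),g(625,189,44),g(112,463,44),g(447,598,44)];print("screw centre",np.mean(c4,0).round(1))
e=(c4[0]+c4[1]-c4[2]-c4[3]);print("x dir screws",np.arctan2(e[1],e[0]), (b-a)[:2],np.linalg.norm(b-a))
print("mark dir",np.arctan2(*(m-s)[1::-1]),"dist",np.linalg.norm((m-s)[:2]),"dogs",np.arctan2(*(a-b)[1::-1]))
E
```

```text
[ 518.5 -142.6   50. ]
[ 563.5 -139.    44. ]
[ 517.9 -122.8   55. ]
[ 517.6 -161.5   55. ]
screw centre [ 518.7 -142.4   44. ]
x dir screws 0.0770427529500203 [ -0.33161076 -38.7737773 ] 38.775195311695306
mark dir 0.0786674352087899 dist 45.16128126082103 dogs 1.562244086132112
```

```bash
python3 -m handwheel '[{"claw":60,"dx":18.3,"dy":-34.3,"dz":0,"rx":0,"ry":0,"rz":0},{"claw":60,"dx":18.3,"dy":-34.3,"dz":0,"rx":0,"ry":0,"rz":0},{"claw":60,"dx":18.3,"dy":-34.3,"dz":0,"rx":0,"ry":0,"rz":0},{"claw":60,"dx":18.3,"dy":-34.3,"dz":0,"rx":0,"ry":0,"rz":0},{"claw":60,"dx":18.3,"dy":-34.3,"dz":0,"rx":0,"ry":0,"rz":0},{"claw":60,"dx":18.3,"dy":-34.3,"dz":0,"rx":0,"ry":0,"rz":0},{"claw":60,"dx":18.3,"dy":-34.3,"dz":0,"rx":0,"ry":0,"rz":0}]'; python3 -m handwheel '[{"claw":60,"dx":0,"dy":0,"dz":0,"rx":0,"ry":0,"rz":0},{"claw":60,"dx":0,"dy":0,"dz":0,"rx":0,"ry":0,"rz":0}]'
python3 - <<'E'
from h import *
o,Rt,t=pose();c=bot.capture("wrist");np.savez("w2.npz",Rt=Rt,t=t,camera_matrix=c["camera_matrix"],mount=c["mount"])
f=c["frame"][:,:,::-1]; u,v=wproj(c,[523,131,60],Rt,t).astype(int);print(o["time"],t,o["tcp_rot"],u,v)
x0,y0=max(u-95,0),max(v-80,0);k=f[y0:y0+150,x0:x0+190];print(x0,y0)
cv2.imwrite("pics/w2d.png",cv2.resize(k,None,fx=4,fy=4,interpolation=2))
E
```

```text
time: 2.2
tool_pos: [461.4, 98.7, 202.5]
tcp_rot: [3.141, -0.0, 0.467]
contact_force: [0.3, 0.2, 0.2]
grip_width: 60.1
time: 2.4
tool_pos: [461.4, 98.0, 202.3]
tcp_rot: [3.141, 0.0, 0.47]
contact_force: [-0.2, -0.1, -0.0]
grip_width: 59.8
2.4 [461.36501575  97.97293778 202.3443312 ] [3.14100577e+00 4.70506644e-04 4.70343923e-01] 314 134
219 54
```

View pics/w2d.png

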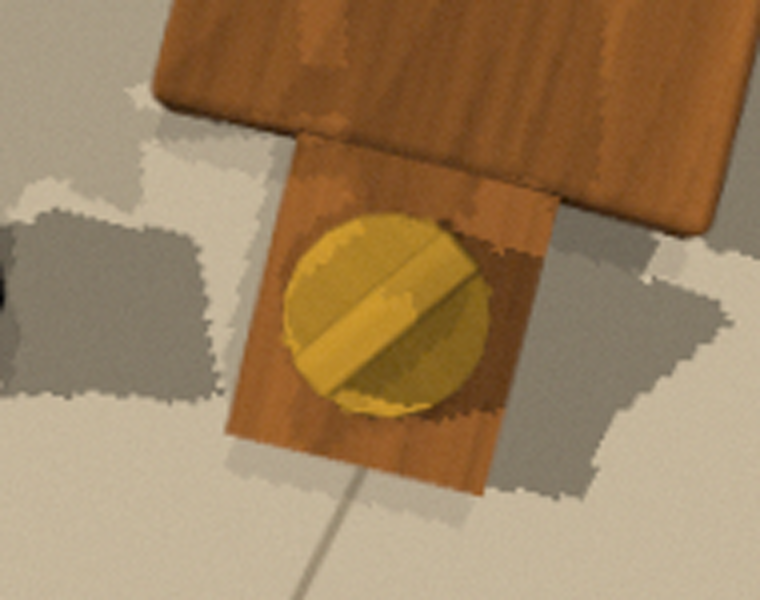

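The brass knob's bar runs from about (308,372) to (459,252) in the crop, with the skirt disc centred at (387,315). The tray lies clear around it.

```bash
python3 - <<'E'
from h import *
d=np.load("w2.npz");g=lambda x,y,z:whit(d,219+x/4,54+y/4,z,d["Rt"],d["t"])
q=[g(443,232,69),g(475,272,69),g(325,393,69),g(296,350,69)];bc=np.mean(q,0);disc=g(387,315,39)
e=q[0]+q[1]-q[2]-q[3];th=np.arctan2(e[1],e[0])
print("bar",bc.round(1),"disc",disc.round(1),"bar ang",th,"len",np.linalg.norm(e)/2,np.arctan2(*(q[0]-q[3])[1::-1]),np.arctan2(*(q[1]-q[2])[1::-1]))
e=g(226,433,28)-g(483,495,28);print("handle end edge",np.arctan2(e[1],e[0]))
E
```

```text
bar [525.2 131.3  69. ] disc [524.8 130.6  39. ] bar ang -0.41683361715781964 len 40.137810707526945 -0.41885838703967265 -0.4148577391130807
handle end edge 1.7999070131073973
```

```bash
python3 -m handwheel '[{"claw":40,"dx":35.8,"dy":-0.3,"dz":0,"rx":0,"ry":0,"rz":0},{"claw":40,"dx":35.8,"dy":-0.3,"dz":0,"rx":0,"ry":0,"rz":0},{"claw":40,"dx":0,"dy":0,"dz":0,"rx":0,"ry":0,"rz":0.1478},{"claw":40,"dx":0,"dy":0,"dz":0,"rx":0,"ry":0,"rz":0.1478},{"claw":40,"dx":0,"dy":0,"dz":0,"rx":0,"ry":0,"rz":0.1478},{"claw":40,"dx":0,"dy":0,"dz":0,"rx":0,"ry":0,"rz":0.1478},{"claw":40,"dx":0,"dy":0,"dz":0,"rx":0,"ry":0,"rz":0.1478},{"claw":40,"dx":0,"dy":0,"dz":0,"rx":0,"ry":0,"rz":0.1478}]'; python3 -m handwheel '[{"claw":40,"dx":0,"dy":0,"dz":40,"rx":0,"ry":0,"rz":0},{"claw":40,"dx":0,"dy":0,"dz":40,"rx":0,"ry":0,"rz":0},{"claw":40,"dx":0,"dy":0,"dz":0,"rx":0,"ry":0,"rz":0},{"claw":40,"dx":0,"dy":0,"dz":0,"rx":0,"ry":0,"rz":0}]'
```

```text
time: 3.25
tool_pos: [525.4, 129.1, 202.3]
tcp_rot: [3.141, -0.0, -0.426]
contact_force: [-0.5, 0.2, 0.6]
grip_width: 40.1
time: 3.65
tool_pos: [525.4, 130.1, 122.9]
tcp_rot: [3.141, 0.001, -0.419]
contact_force: [0.6, -0.2, 0.8]
grip_width: 40.2
```

```bash
python3 -m handwheel '[{"claw":40,"dx":0,"dy":0,"dz":30,"rx":0,"ry":0,"rz":0},{"claw":40,"dx":0,"dy":-0.7,"dz":20,"rx":0,"ry":0,"rz":0},{"claw":40,"dx":0,"dy":0,"dz":15,"rx":0,"ry":0,"rz":0},{"claw":40,"dx":0,"dy":0,"dz":10,"rx":0,"ry":0,"rz":0},{"claw":40,"dx":0,"dy":0,"dz":5,"rx":0,"ry":0,"rz":0},{"claw":40,"dx":0,"dy":0,"dz":0,"rx":0,"ry":0,"rz":0}]'; python3 -m handwheel '[{"claw":20,"dx":0,"dy":0,"dz":0,"rx":0,"ry":0,"rz":0},{"claw":14,"dx":0,"dy":0,"dz":0,"rx":0,"ry":0,"rz":0},{"claw":8,"dx":0,"dy":0,"dz":0,"rx":0,"ry":0,"rz":0},{"claw":4,"dx":0,"dy":0,"dz":0,"rx":0,"ry":0,"rz":0},{"claw":4,"dx":0,"dy":0,"dz":0,"rx":0,"ry":0,"rz":0},{"claw":4,"dx":0,"dy":0,"dz":0,"rx":0,"ry":0,"rz":0},{"claw":4,"dx":0,"dy":0,"dz":0,"rx":0,"ry":0,"rz":0}]'
```

```text
time: 4.25
tool_pos: [526.0, 132.0, 43.1]
tcp_rot: [-3.141, -0.001, -0.417]
contact_force: [-0.0, -0.5, -0.4]
grip_width: 40.2
time: 4.95
tool_pos: [525.4, 132.3, 42.7]
tcp_rot: [-3.141, -0.0, -0.417]
contact_force: [-1.3, 0.1, 4.2]
grip_width: 10.5
```

```bash
python3 -m handwheel '[{"claw":4,"dx":0,"dy":0,"dz":-5,"rx":0,"ry":0,"rz":0},{"claw":4,"dx":0,"dy":0,"dz":-15,"rx":0,"ry":0,"rz":0},{"claw":4,"dx":0,"dy":0,"dz":-25,"rx":0,"ry":0,"rz":0},{"claw":4,"dx":0,"dy":0,"dz":-35,"rx":0,"ry":0,"rz":0},{"claw":4,"dx":0,"dy":0,"dz":-30,"rx":0,"ry":0,"rz":0},{"claw":4,"dx":0,"dy":0,"dz":-10,"rx":0,"ry":0,"rz":0},{"claw":4,"dx":0,"dy":0,"dz":0,"rx":0,"ry":0,"rz":0},{"claw":4,"dx":0,"dy":0,"dz":0,"rx":0,"ry":0,"rz":0}]'
```

```text
time: 5.75
tool_pos: [524.4, 132.1, 160.9]
tcp_rot: [3.14, 0.002, -0.417]
contact_force: [0.0, -0.0, -1.2]
grip_width: 10.4
```

```bash
python3 -m handwheel '[{"claw":4,"dx":15.1,"dy":36.2,"dz":0,"rx":0,"ry":0,"rz":0},{"claw":4,"dx":15.1,"dy":36.2,"dz":0,"rx":0,"ry":0,"rz":0},{"claw":4,"dx":15.1,"dy":36.2,"dz":0,"rx":0,"ry":0,"rz":0},{"claw":4,"dx":15.1,"dy":36.2,"dz":0,"rx":0,"ry":0,"rz":0},{"claw":4,"dx":15.1,"dy":36.2,"dz":0,"rx":0,"ry":0,"rz":0},{"claw":4,"dx":15.1,"dy":36.2,"dz":0,"rx":0,"ry":0,"rz":0},{"claw":4,"dx":15.1,"dy":36.2,"dz":0,"rx":0,"ry":0,"rz":0},{"claw":4,"dx":0,"dy":0,"dz":0,"rx":0,"ry":0,"rz":0}]'; python3 -m handwheel '[{"claw":4,"dx":0,"dy":0,"dz":0,"rx":0,"ry":0,"rz":-0.1415},{"claw":4,"dx":0,"dy":0,"dz":0,"rx":0,"ry":0,"rz":-0.1415},{"claw":4,"dx":0,"dy":0,"dz":0,"rx":0,"ry":0,"rz":-0.1415},{"claw":4,"dx":0,"dy":0,"dz":0,"rx":0,"ry":0,"rz":-0.1415},{"claw":4,"dx":0,"dy":0,"dz":0,"rx":0,"ry":0,"rz":-0.1415},{"claw":4,"dx":0,"dy":0,"dz":0,"rx":0,"ry":0,"rz":-0.1415},{"claw":4,"dx":0,"dy":0,"dz":0,"rx":0,"ry":0,"rz":-0.1415}]'; python3 -m handwheel '[{"claw":4,"dx":0,"dy":0,"dz":0,"rx":0,"ry":0,"rz":-0.1415},{"claw":4,"dx":0,"dy":0,"dz":0,"rx":0,"ry":0,"rz":-0.1415},{"claw":4,"dx":0,"dy":0,"dz":0,"rx":0,"ry":0,"rz":-0.1415},{"claw":4,"dx":0,"dy":0,"dz":0,"rx":0,"ry":0,"rz":-0.1415},{"claw":4,"dx":0,"dy":0,"dz":0,"rx":0,"ry":0,"rz":-0.1415},{"claw":4,"dx":0,"dy":0,"dz":0,"rx":0,"ry":0,"rz":-0.1415},{"claw":4,"dx":0,"dy":0,"dz":0,"rx":0,"ry":0,"rz":-0.1415},{"claw":4,"dx":0,"dy":0,"dz":0,"rx":0,"ry":0,"rz":0},{"claw":4,"dx":0,"dy":0,"dz":0,"rx":0,"ry":0,"rz":0}]'
python3 - <<'E'
from h import *
o,Rt,t=pose();c=bot.capture("wrist");f=c["frame"][:,:,::-1]
print(t,o["tcp_rot"],wproj(c,t+Rt@[0,0,-15],Rt,t),wproj(c,t+Rt@[0,0,39],Rt,t))
cv2.imwrite("pics/w3.png",f);s=bot.capture("side");f=s["frame"][:,:,::-1];u,v=proj(s,t).astype(int);print(u,v)
k=f[v-60:v+60,u-60:u+60];h=cv2.resize(k,(400,400),interpolation=2)
cv2.imwrite("pics/m3.png",np.hstack([cv2.resize(c["frame"][150:390,200:440,::-1],(400,400)),h]))
E
```

```text
time: 6.55
tool_pos: [518.2, -146.4, 160.1]
tcp_rot: [3.14, 0.003, -0.422]
contact_force: [-0.2, 1.1, -2.2]
grip_width: 10.4
time: 7.25
tool_pos: [518.4, -141.1, 160.5]
tcp_rot: [-3.139, 0.002, 0.58]
contact_force: [0.4, 0.5, -1.6]
grip_width: 10.7
time: 8.15
tool_pos: [518.8, -141.6, 161.2]
tcp_rot: [-3.14, -0.001, 1.561]
contact_force: [0.6, 0.5, -0.4]
grip_width: 10.5
[ 518.79332603 -141.56723871  161.24665797] [-3.13958294e+00 -8.90213680e-04  1.56056917e+00] [317.37787875 281.30934719] [317.22460107 247.78818216]
396 140
```

View pics/m3.png

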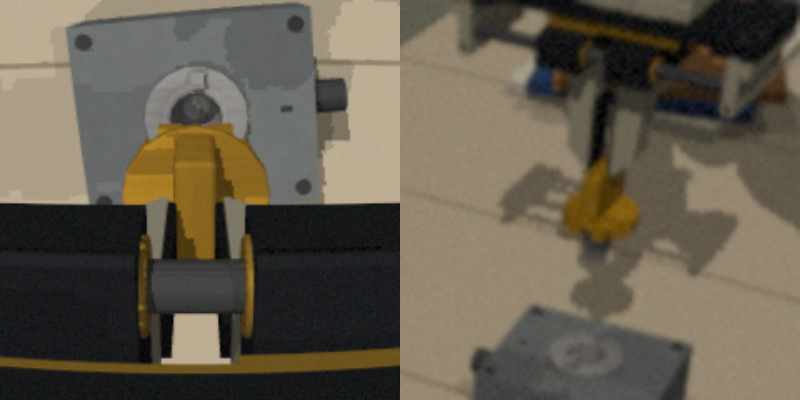

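The knob hangs upright in the fingers. Its bar (crop 197,190) points at the visible dog (200,78), above the spindle. Going down.

```bash
python3 -m handwheel '[{"claw":4,"dx":-0.8,"dy":0,"dz":20,"rx":0,"ry":0,"rz":0},{"claw":4,"dx":0,"dy":0,"dz":25,"rx":0,"ry":0,"rz":0},{"claw":4,"dx":0,"dy":0,"dz":20,"rx":0,"ry":0,"rz":0},{"claw":4,"dx":0,"dy":0,"dz":0,"rx":0,"ry":0,"rz":0},{"claw":4,"dx":0,"dy":0,"dz":0,"rx":0,"ry":0,"rz":0},{"claw":4,"dx":0,"dy":0,"dz":0,"rx":0,"ry":0,"rz":0}]'; python3 -m handwheel '[{"claw":4,"dx":0,"dy":0,"dz":5,"rx":0,"ry":0,"rz":0},{"claw":4,"dx":0,"dy":0,"dz":5,"rx":0,"ry":0,"rz":0},{"claw":4,"dx":0,"dy":0,"dz":4,"rx":0,"ry":0,"rz":0},{"claw":4,"dx":0,"dy":0,"dz":2,"rx":0,"ry":0,"rz":0},{"claw":4,"dx":0,"dy":0,"dz":2,"rx":0,"ry":0,"rz":0},{"claw":4,"dx":0,"dy":0,"dz":0,"rx":0,"ry":0,"rz":0}]'
```

```text
time: 8.85
tool_pos: [520.1, -143.3, 98.6]
tcp_rot: [3.14, 0.001, 1.563]
contact_force: [-0.6, -0.3, -1.9]
grip_width: 10.2
time: 9.45
tool_pos: [519.2, -143.0, 79.1]
tcp_rot: [-3.141, -0.0, 1.564]
contact_force: [0.6, -0.8, -1.4]
grip_width: 10.2
```

```bash
python3 -m handwheel '[{"claw":4,"dx":0,"dy":0,"dz":2,"rx":0,"ry":0,"rz":0},{"claw":4,"dx":0,"dy":0,"dz":2,"rx":0,"ry":0,"rz":0},{"claw":4,"dx":0,"dy":0,"dz":0,"rx":0,"ry":0,"rz":0}]'; for i in 1; do python3 -m handwheel '[{"claw":4,"dx":0,"dy":0,"dz":1.5,"rx":0,"ry":0,"rz":0},{"claw":4,"dx":0,"dy":0,"dz":1,"rx":0,"ry":0,"rz":0},{"claw":4,"dx":0,"dy":0,"dz":0,"rx":0,"ry":0,"rz":0}]'; done
```

```text
time: 9.75
tool_pos: [519.1, -143.0, 75.2]
tcp_rot: [-3.141, -0.0, 1.564]
contact_force: [-0.1, 0.1, -1.1]
grip_width: 10.5
time: 10.05
tool_pos: [519.3, -143.0, 72.8]
tcp_rot: [-3.141, -0.0, 1.564]
contact_force: [0.6, 0.9, -0.9]
grip_width: 10.5
```

```bash
python3 -m handwheel '[{"claw":4,"dx":0,"dy":0,"dz":1,"rx":0,"ry":0,"rz":0},{"claw":4,"dx":0,"dy":0,"dz":0.5,"rx":0,"ry":0,"rz":0},{"claw":4,"dx":0,"dy":0,"dz":0,"rx":0,"ry":0,"rz":0}]'; python3 -m handwheel '[{"claw":4,"dx":0,"dy":0,"dz":0.7,"rx":0,"ry":0,"rz":0},{"claw":4,"dx":0,"dy":0,"dz":0,"rx":0,"ry":0,"rz":0}]';python3 -m handwheel '[{"claw":4,"dx":0,"dy":0,"dz":0.7,"rx":0,"ry":0,"rz":0},{"claw":4,"dx":0,"dy":0,"dz":0,"rx":0,"ry":0,"rz":0}]'
```

```text
time: 10.35
tool_pos: [519.3, -143.0, 71.4]
tcp_rot: [-3.142, -0.0, 1.564]
contact_force: [0.3, 0.9, -0.7]
grip_width: 10.5
time: 10.55
tool_pos: [519.3, -143.0, 70.7]
tcp_rot: [-3.142, -0.0, 1.564]
contact_force: [-0.9, 2.0, -0.4]
grip_width: 10.6
time: 10.75
tool_pos: [519.2, -143.0, 69.9]
tcp_rot: [-3.141, -0.0, 1.564]
contact_force: [0.3, 1.6, 0.0]
grip_width: 10.4
```

```bash
python3 -m handwheel '[{"claw":4,"dx":0.5,"dy":0,"dz":0.7,"rx":0,"ry":0,"rz":0},{"claw":4,"dx":0,"dy":0,"dz":0,"rx":0,"ry":0,"rz":0}]'; python3 -m handwheel '[{"claw":4,"dx":0,"dy":0,"dz":0.7,"rx":0,"ry":0,"rz":0},{"claw":4,"dx":0,"dy":0,"dz":0,"rx":0,"ry":0,"rz":0}]'
```

```text
time: 10.95
tool_pos: [519.2, -142.5, 69.2]
tcp_rot: [-3.141, 0.0, 1.564]
contact_force: [-0.6, 0.3, -0.2]
grip_width: 10.4
time: 11.15
tool_pos: [519.2, -142.5, 68.5]
tcp_rot: [-3.141, -0.0, 1.564]
contact_force: [0.5, 1.7, 0.2]
grip_width: 10.5
```

```bash
python3 -m handwheel '[{"claw":4,"dx":0.5,"dy":0,"dz":0.7,"rx":0,"ry":0,"rz":0},{"claw":4,"dx":0,"dy":0,"dz":0,"rx":0,"ry":0,"rz":0}]'; python3 -m handwheel '[{"claw":4,"dx":0.2,"dy":0,"dz":0.7,"rx":0,"ry":0,"rz":0},{"claw":4,"dx":0,"dy":0,"dz":0,"rx":0,"ry":0,"rz":0}]'; python3 -m handwheel '[{"claw":4,"dx":0,"dy":0,"dz":0.7,"rx":0,"ry":0,"rz":0},{"claw":4,"dx":0,"dy":0,"dz":0,"rx":0,"ry":0,"rz":0}]'
```

```text
time: 11.35
tool_pos: [519.2, -142.0, 67.8]
tcp_rot: [-3.141, 0.0, 1.564]
contact_force: [-0.2, 1.6, -0.1]
grip_width: 10.6
time: 11.55
tool_pos: [519.2, -141.8, 67.1]
tcp_rot: [-3.141, 0.0, 1.564]
contact_force: [-0.4, 1.2, -1.0]
grip_width: 10.4
time: 11.75
tool_pos: [519.2, -141.8, 66.4]
tcp_rot: [-3.141, -0.0, 1.564]
contact_force: [-0.1, 1.9, -0.4]
grip_width: 11.0
```

```bash
python3 -m handwheel '[{"claw":4,"dx":0.3,"dy":0,"dz":0.6,"rx":0,"ry":0,"rz":0},{"claw":4,"dx":0,"dy":0,"dz":0,"rx":0,"ry":0,"rz":0}]'; python3 -m handwheel '[{"claw":4,"dx":0,"dy":0,"dz":0.5,"rx":0,"ry":0,"rz":0},{"claw":4,"dx":0,"dy":0,"dz":0,"rx":0,"ry":0,"rz":0}]'; python3 -m handwheel '[{"claw":4,"dx":0,"dy":0,"dz":0.4,"rx":0,"ry":0,"rz":0},{"claw":4,"dx":0,"dy":0,"dz":0,"rx":0,"ry":0,"rz":0}]'
```

```text
time: 11.95
tool_pos: [519.3, -141.5, 65.8]
tcp_rot: [-3.141, 0.0, 1.564]
contact_force: [-0.5, -0.2, 0.8]
grip_width: 10.3
time: 12.15
tool_pos: [519.3, -141.5, 65.4]
tcp_rot: [-3.141, 0.0, 1.564]
contact_force: [-0.3, 1.6, -0.2]
grip_width: 10.4
time: 12.35
tool_pos: [519.3, -141.5, 65.1]
tcp_rot: [3.141, 0.0, 1.564]
contact_force: [-0.8, 2.5, 0.7]
grip_width: 10.8
```

```bash
python3 -m handwheel '[{"claw":4,"dx":0,"dy":0,"dz":0.4,"rx":0,"ry":0,"rz":0},{"claw":4,"dx":0,"dy":0,"dz":0,"rx":0,"ry":0,"rz":0}]'; python3 -m handwheel '[{"claw":4,"dx":0,"dy":0,"dz":0.4,"rx":0,"ry":0,"rz":0},{"claw":4,"dx":0,"dy":0,"dz":0,"rx":0,"ry":0,"rz":0}]'
```

```text
time: 12.55
tool_pos: [519.4, -141.4, 64.9]
tcp_rot: [3.141, -0.0, 1.564]
contact_force: [-1.4, 2.6, 4.9]
grip_width: 10.5
time: 12.75
tool_pos: [519.4, -141.3, 64.8]
tcp_rot: [3.141, -0.0, 1.564]
contact_force: [-2.3, 4.1, 7.4]
grip_width: 10.7
```

```bash
python3 -m handwheel '[{"claw":4,"dx":0.3,"dy":0,"dz":0.3,"rx":0,"ry":0,"rz":0},{"claw":4,"dx":0,"dy":0,"dz":0,"rx":0,"ry":0,"rz":0},{"claw":4,"dx":0,"dy":0,"dz":0,"rx":0,"ry":0,"rz":0}]'; python3 -m handwheel '[{"claw":4,"dx":0,"dy":0,"dz":0,"rx":0,"ry":0,"rz":0},{"claw":4,"dx":0,"dy":0,"dz":0,"rx":0,"ry":0,"rz":0},{"claw":4,"dx":0,"dy":0,"dz":0,"rx":0,"ry":0,"rz":0}]'; python3 -c "
from plant import bot;o=bot.get_obs();print(o['moment'])"
```

```text
time: 13.05
tool_pos: [519.4, -141.2, 64.7]
tcp_rot: [3.141, 0.0, 1.564]
contact_force: [-3.7, 3.5, 8.6]
grip_width: 10.8
time: 13.35
tool_pos: [519.4, -141.2, 64.7]
tcp_rot: [3.141, 0.0, 1.564]
contact_force: [-2.5, 3.6, 8.5]
grip_width: 10.9
[ 0.55712371  0.46763357 -0.01736505]
```

```bash
python3 -m handwheel '[{"claw":4,"dx":0.2,"dy":-0.2,"dz":0.25,"rx":0,"ry":0,"rz":0},{"claw":4,"dx":0,"dy":0,"dz":0,"rx":0,"ry":0,"rz":0},{"claw":4,"dx":0,"dy":0,"dz":0,"rx":0,"ry":0,"rz":0},{"claw":4,"dx":0,"dy":0,"dz":0,"rx":0,"ry":0,"rz":0},{"claw":4,"dx":0,"dy":0,"dz":0,"rx":0,"ry":0,"rz":0}]'
```

```text
time: 13.85
tool_pos: [519.4, -141.1, 64.7]
tcp_rot: [3.141, 0.0, 1.564]
contact_force: [-3.6, 3.7, 9.3]
grip_width: 10.9
```

Home: TCP z is 64.7, so the slot is over the dogs, and it has been pressed with about 9 N. Now I'll ease off and turn clockwise in steps.

```bash
python3 -m handwheel '[{"claw":4,"dx":0.2,"dy":-0.3,"dz":-0.7,"rx":0,"ry":0,"rz":0},{"claw":4,"dx":0,"dy":0,"dz":0,"rx":0,"ry":0,"rz":0.06},{"claw":4,"dx":0,"dy":0,"dz":0,"rx":0,"ry":0,"rz":0.06},{"claw":4,"dx":0,"dy":0,"dz":0,"rx":0,"ry":0,"rz":0.06},{"claw":4,"dx":0,"dy":0,"dz":0,"rx":0,"ry":0,"rz":0.06},{"claw":4,"dx":0,"dy":0,"dz":0,"rx":0,"ry":0,"rz":0}]'; python3 -c "
from plant import bot;o=bot.get_obs();print(o['moment'])"
```

```text
time: 14.45
tool_pos: [519.3, -140.9, 64.7]
tcp_rot: [3.14, 0.0, 1.324]
contact_force: [-0.1, 3.2, 5.0]
grip_width: 10.8
[0.53055873 0.00509561 0.0624042 ]
```

```bash
python3 -m handwheel '[{"claw":4,"dx":0.2,"dy":0,"dz":-0.1,"rx":0,"ry":0,"rz":0.06},{"claw":4,"dx":0,"dy":0,"dz":0,"rx":0,"ry":0,"rz":0.06},{"claw":4,"dx":0,"dy":0,"dz":0,"rx":0,"ry":0,"rz":0.06},{"claw":4,"dx":0,"dy":0,"dz":0,"rx":0,"ry":0,"rz":0.06},{"claw":4,"dx":0,"dy":0,"dz":0,"rx":0,"ry":0,"rz":0.06},{"claw":4,"dx":0,"dy":0,"dz":0,"rx":0,"ry":0,"rz":0}]'; python3 -c "
from plant import bot;o=bot.get_obs();print(o['moment'])"
```

```text
time: 15.05
tool_pos: [519.3, -140.9, 64.7]
tcp_rot: [3.14, -0.0, 1.025]
contact_force: [-0.2, 2.6, 3.5]
grip_width: 10.6
[ 0.28850702 -0.04865615  0.06526353]
```

```bash
python3 -m handwheel '[{"claw":4,"dx":0,"dy":0,"dz":0,"rx":0,"ry":0,"rz":0.06},{"claw":4,"dx":0,"dy":0,"dz":0,"rx":0,"ry":0,"rz":0.06},{"claw":4,"dx":0,"dy":0,"dz":0,"rx":0,"ry":0,"rz":0.06},{"claw":4,"dx":0,"dy":0,"dz":0,"rx":0,"ry":0,"rz":0.06},{"claw":4,"dx":0,"dy":0,"dz":0,"rx":0,"ry":0,"rz":0.06},{"claw":4,"dx":0,"dy":0,"dz":0,"rx":0,"ry":0,"rz":0}]'; python3 -c "
from plant import bot;o=bot.get_obs();print(o['moment'])"
```

```text
time: 15.65
tool_pos: [519.3, -140.9, 64.7]
tcp_rot: [3.14, -0.0, 0.726]
contact_force: [1.3, 0.5, 3.7]
grip_width: 10.7
[ 0.22297634 -0.04837822  0.02621488]
```

```bash
python3 -m handwheel '[{"claw":4,"dx":0,"dy":0,"dz":0,"rx":0,"ry":0,"rz":0.06},{"claw":4,"dx":0,"dy":0,"dz":0,"rx":0,"ry":0,"rz":0.06},{"claw":4,"dx":0,"dy":0,"dz":0,"rx":0,"ry":0,"rz":0.06},{"claw":4,"dx":0,"dy":0,"dz":0,"rx":0,"ry":0,"rz":0.06},{"claw":4,"dx":0,"dy":0,"dz":0,"rx":0,"ry":0,"rz":0.06},{"claw":4,"dx":0,"dy":0,"dz":0,"rx":0,"ry":0,"rz":0}]'; python3 -c "
from plant import bot;o=bot.get_obs();print(o['moment'])"; python3 -m handwheel '[{"claw":4,"dx":0,"dy":0,"dz":0,"rx":0,"ry":0,"rz":0.06},{"claw":4,"dx":0,"dy":0,"dz":0,"rx":0,"ry":0,"rz":0.06},{"claw":4,"dx":0,"dy":0,"dz":0,"rx":0,"ry":0,"rz":0.06},{"claw":4,"dx":0,"dy":0,"dz":0,"rx":0,"ry":0,"rz":0}]'; python3 -c "
from plant import bot;o=bot.get_obs();print(o['moment'])"
```

```text
time: 16.25
tool_pos: [519.2, -141.0, 64.6]
tcp_rot: [3.141, -0.001, 0.426]
contact_force: [1.0, 0.8, 4.0]
grip_width: 10.6
[ 0.07418008 -0.15839228  0.06035594]
time: 16.65
tool_pos: [519.2, -140.9, 64.6]
tcp_rot: [3.141, -0.001, 0.247]
contact_force: [0.3, 0.3, 3.8]
grip_width: 10.6
[ 0.08211356 -0.12647039  0.06821287]
```

```bash
M='import sys
from plant import bot;o=bot.get_obs();print(o["moment"][2],o["tcp_rot"][2])'; python3 -m handwheel '[{"claw":4,"dx":0,"dy":0,"dz":0,"rx":0,"ry":0,"rz":0.04},{"claw":4,"dx":0,"dy":0,"dz":0,"rx":0,"ry":0,"rz":0.04},{"claw":4,"dx":0,"dy":0,"dz":0,"rx":0,"ry":0,"rz":0.04},{"claw":4,"dx":0,"dy":0,"dz":0,"rx":0,"ry":0,"rz":0}]'; python3 -c "$M"; python3 -m handwheel '[{"claw":4,"dx":0,"dy":0,"dz":0,"rx":0,"ry":0,"rz":0.03},{"claw":4,"dx":0,"dy":0,"dz":0,"rx":0,"ry":0,"rz":0}]'; python3 -c "$M"; python3 -m handwheel '[{"claw":4,"dx":0,"dy":0,"dz":0,"rx":0,"ry":0,"rz":0.03},{"claw":4,"dx":0,"dy":0,"dz":0,"rx":0,"ry":0,"rz":0}]'; python3 -c "$M"
```

```text
time: 17.05
tool_pos: [519.1, -141.0, 64.6]
tcp_rot: [3.141, -0.001, 0.127]
contact_force: [0.4, 0.2, 4.6]
grip_width: 10.6
0.07380689447821936 0.12720836140614766
time: 17.25
tool_pos: [519.1, -140.9, 64.6]
tcp_rot: [3.141, -0.001, 0.097]
contact_force: [0.4, -0.2, 4.7]
grip_width: 10.9
0.09886895216099645 0.09686650531027352
time: 17.45
tool_pos: [519.1, -140.9, 64.6]
tcp_rot: [3.141, -0.001, 0.066]
contact_force: [1.2, -0.6, 4.3]
grip_width: 10.8
0.046624987655458264 0.06637087074419545
```

```bash
M='import sys
from plant import bot;o=bot.get_obs();print(o["moment"][2],o["tcp_rot"][2])'; python3 -m handwheel '[{"claw":4,"dx":0,"dy":0,"dz":0,"rx":0,"ry":0,"rz":0.03},{"claw":4,"dx":0,"dy":0,"dz":0,"rx":0,"ry":0,"rz":0}]'; python3 -c "$M"; python3 -m handwheel '[{"claw":4,"dx":0,"dy":0,"dz":0,"rx":0,"ry":0,"rz":0.03},{"claw":4,"dx":0,"dy":0,"dz":0,"rx":0,"ry":0,"rz":0}]'; python3 -c "$M"
```

```text
time: 17.65
tool_pos: [519.1, -140.9, 64.6]
tcp_rot: [3.141, -0.001, 0.036]
contact_force: [1.0, -1.2, 4.4]
grip_width: 10.3
0.06856746418101337 0.036007871317865536
time: 17.85
tool_pos: [519.1, -140.9, 64.6]
tcp_rot: [3.141, -0.001, 0.006]
contact_force: [0.6, -0.6, 5.2]
grip_width: 10.7
0.07589263039469947 0.005802755004512328
```

```bash
M='import sys
from plant import bot;o=bot.get_obs();print(o["moment"][2],o["tcp_rot"][2])'; python3 -m handwheel '[{"claw":4,"dx":0,"dy":0,"dz":0,"rx":0,"ry":0,"rz":0.02},{"claw":4,"dx":0,"dy":0,"dz":0,"rx":0,"ry":0,"rz":0}]'; python3 -c "$M"; python3 -m handwheel '[{"claw":4,"dx":0,"dy":0,"dz":0,"rx":0,"ry":0,"rz":0.02},{"claw":4,"dx":0,"dy":0,"dz":0,"rx":0,"ry":0,"rz":0}]'; python3 -c "$M"
```

```text
time: 18.05
tool_pos: [519.1, -140.9, 64.6]
tcp_rot: [3.141, -0.001, -0.015]
contact_force: [1.5, -1.2, 4.8]
grip_width: 10.6
0.0888326219409461 -0.015490818511522786
time: 18.25
tool_pos: [519.1, -140.8, 64.6]
tcp_rot: [3.141, -0.001, -0.035]
contact_force: [0.7, -0.3, 5.0]
grip_width: 10.7
0.1277397738453975 -0.03533862585166703
```

```bash
M='import sys
from plant import bot;o=bot.get_obs();print(o["moment"][2],o["tcp_rot"][2])'; python3 -m handwheel '[{"claw":4,"dx":0,"dy":0,"dz":0,"rx":0,"ry":0,"rz":0.015},{"claw":4,"dx":0,"dy":0,"dz":0,"rx":0,"ry":0,"rz":0}]'; python3 -c "$M"; python3 -m handwheel '[{"claw":4,"dx":0,"dy":0,"dz":0,"rx":0,"ry":0,"rz":0.01},{"claw":4,"dx":0,"dy":0,"dz":0,"rx":0,"ry":0,"rz":0}]'; python3 -c "$M"
```

```text
time: 18.45
tool_pos: [519.0, -140.8, 64.6]
tcp_rot: [3.141, -0.001, -0.05]
contact_force: [1.6, -0.7, 4.9]
grip_width: 10.4
0.23386922231439544 -0.050125664267572034
time: 18.65
tool_pos: [519.1, -140.8, 64.6]
tcp_rot: [3.141, -0.001, -0.06]
contact_force: [0.6, -1.3, 5.2]
grip_width: 10.6
0.20172088172593955 -0.05981017156164614
```

The stop is felt: the torque rose from about 0.08 to 0.23 N m. I'll ease back within the play, release and rise.

```bash
python3 -m handwheel '[{"claw":4,"dx":0,"dy":0,"dz":-0.4,"rx":0,"ry":0,"rz":-0.03},{"claw":4,"dx":0,"dy":0,"dz":0,"rx":0,"ry":0,"rz":-0.03},{"claw":4,"dx":0,"dy":0,"dz":0,"rx":0,"ry":0,"rz":0},{"claw":20,"dx":0,"dy":0,"dz":0,"rx":0,"ry":0,"rz":0},{"claw":40,"dx":0,"dy":0,"dz":0,"rx":0,"ry":0,"rz":0},{"claw":40,"dx":0,"dy":0,"dz":0,"rx":0,"ry":0,"rz":0},{"claw":40,"dx":0,"dy":0,"dz":0,"rx":0,"ry":0,"rz":0}]'; python3 -m handwheel '[{"claw":40,"dx":0,"dy":0,"dz":-10,"rx":0,"ry":0,"rz":0},{"claw":40,"dx":0,"dy":0,"dz":-30,"rx":0,"ry":0,"rz":0},{"claw":40,"dx":0,"dy":0,"dz":-40,"rx":0,"ry":0,"rz":0},{"claw":40,"dx":-35,"dy":0,"dz":-40,"rx":0,"ry":0,"rz":0},{"claw":40,"dx":-35,"dy":0,"dz":-20,"rx":0,"ry":0,"rz":0},{"claw":40,"dx":0,"dy":0,"dz":0,"rx":0,"ry":0,"rz":0},{"claw":40,"dx":0,"dy":0,"dz":0,"rx":0,"ry":0,"rz":0}]'
python3 - <<'E'
from h import *
o,Rt,t=pose();c=bot.capture("wrist");np.savez("w4.npz",Rt=Rt,t=t,camera_matrix=c["camera_matrix"],mount=c["mount"])
f=c["frame"][:,:,::-1]; u,v=wproj(c,[518,-142,60],Rt,t).astype(int);print(o["time"],t,o["tcp_rot"],u,v)
x0,y0=max(u-95,0),max(v-80,0);k=f[y0:y0+150,x0:x0+190];print(x0,y0)
cv2.imwrite("pics/w4d.png",cv2.resize(k,None,fx=4,fy=4,interpolation=2))
E
```

```text
time: 19.35
tool_pos: [518.4, -140.5, 64.5]
tcp_rot: [-3.141, 0.001, -0.001]
contact_force: [-0.0, -0.2, 1.0]
grip_width: 37.4
time: 20.05
tool_pos: [451.1, -140.8, 203.7]
tcp_rot: [3.141, -0.002, -0.002]
contact_force: [0.3, -0.3, -0.1]
grip_width: 40.0
20.05 [ 451.11828284 -140.75920876  203.67925787] [ 3.14050620e+00 -2.45210067e-03 -1.73006548e-03] 317 138
222 58
```

View pics/w4d.png

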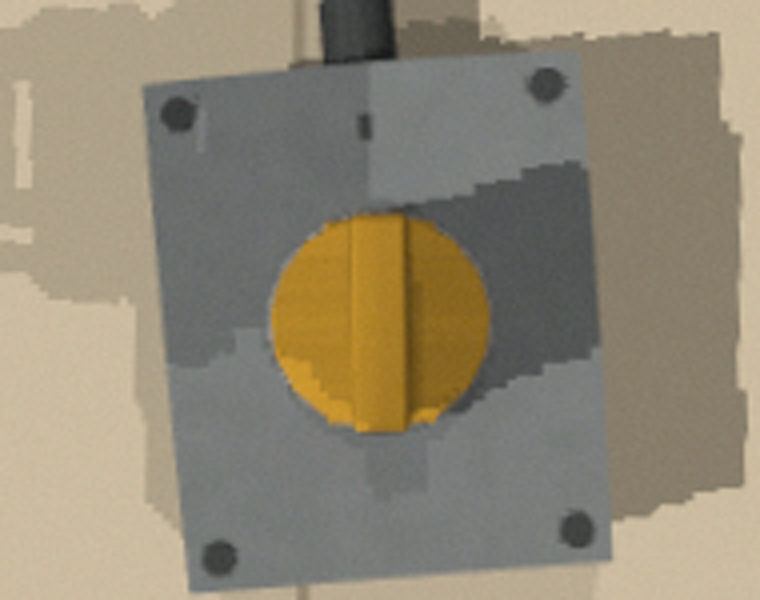

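The knob is seated concentric on the spindle (disc centre about (380,322)). Its bar is 0.07–0.09 rad from the housing's x axis, and the gripper is clear. Handing in.

```bash
python3 - <<'E'
from h import *
d=np.load("w4.npz");print(whit(d,222+380/4,58+322/4,61,d["Rt"],d["t"]).round(1))
bot.close_job();print(bot.get_obs()["contact_force"])
E
```

```text
[ 518.2 -141.8   61. ]
the job is handed in; nothing more can be done
the job is handed in; nothing more can be done
```

The knob is back in the dimmer spindle, turned to the clockwise stop (full brightness) and released. I handed the job in after about 20 s of robot time. No verdict is reported, so this rests on my own checks.

- **Seating:** the slot went down over the dogs with almost no force, reaching the home height (tool tip at z 64.7 mm, against about 65 expected and 70 if the slot had missed the dogs). I pressed it home with about 9 N, against your target of about 10 N.
- **Turning:** the turn took about 0.07 N m until the torque rose to 0.23 N m at the stop. I then eased back about 0.06 rad within the slot play and opened the fingers.
- **Last wrist view:**
  - The knob centre measured about 0.8 mm from the seat position I had measured earlier.
  - The bar was 0.07–0.09 rad from the housing's x axis (limit 0.2).
  - The gripper was clear, with wrist force near zero.

The small sideways forces during insertion (up to about 5 N) and the 1–1.5 mm gap between the tool and camera positions are within calibration and grasp error. The arm made no planned contact with the tray, decanter, tumbler or opener, apart from lifting the knob out of the tray. I took no last picture of them, so I have not confirmed by sight that they stayed put.

I used 8 pictures in all. One was wasted on a move that was refused for missing keys.

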